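# Load the tube tray into the reader across the step

## Robot

A 7-joint arm with a two-finger parallel gripper is mounted at the origin on the work surface. World frame = base frame: x ahead of the robot, y to its left, z up, the work surface at z = 0. Lengths are in m, angles in rad, forces in N, time in s.
With the tool pointing down it reaches from about 0.4 to 0.85 m from the base axis. Payload 10.4 kg.
Tool frame: the origin (TCP) lies at the very end of the fingers, on their centre line; the grasp point (between the pads) lies 19 mm behind it (manip.grip_point_offset is the z of the grasp point in the tool frame, in m); z points along the fingers, y is the direction in which the jaws open and shut (so a half turn about z gives the same grasp; the last joint's range is limited). The gripper opens to 85 mm and grips with 20 to 120 N. Pads are 22 mm wide; open, the fingers measure 114 mm over their backs; the gripper's body (76 mm by 85 mm) begins 54 mm behind the grasp point. The pads swing forward as they close: fully open they stand 13 mm farther back than shut.
Start: joints at [-1.259, 0.332, -0.065, 1.46, 0.022, 1.35, -0.088], TCP at [0.205, 0.59, 0.231] pointing down, gripper open.
Joint ranges: [-2.6, 2.6], [-0.5, 2.12], [-1.47, 1.34], [0.16, 2.42], [-1.27, 4.41], [0.06, 2.06], [-2.6, 2.6]. Speed limits (rad/s): [2.22, 2.22, 2.79, 2.79, 3.14, 3.14, 3.14].

## Interface

Orientations are given as a unit quaternion [x, y, z, w].
In Python, from workcell import manip, camera, get_calibration, hand_in gives the robot as it stands.
- The arm moves only by the shell command python3 -m pendant 'ROWS' [FORCE]. ROWS is JSON, a list of rows, each a list of 5 numbers: the shift along the tool's x, y, z in units of 40 mm (1.0 is 40 mm), then the turn about the tool's z in units of 6 degrees (1.0 is 6 degrees), then the closure, from 0 (fully open) to 1 (shut). A call has 1 to 5 rows; each row is the pose to reach, as a shift and turn from the pose commanded when the call began, along the tool's axes at that moment; what a row does not reach only later rows make up. A row lasts 1/8 s, in which the tool goes at most 62.5 mm and 10.7 degrees, less where a joint would pass 70% of its speed; a pose out of reach is approached as far as the arm can. A call with a gripper value outside its range is refused whole. The fingers move at their own pace and stop on an object; FORCE is the grip in N (left out, the last holds). Time passes only in rows, so rows that repeat a pose let the fingers close. It gives the time, the measured TCP pose, the force and the opening at its end, in the units of the state.
- manip.get_obs(): the state, without advancing time (a new reading comes with each control period).
- camera(name): name is "scene" or "top" or "wrist"; returns (picture, depth): 420x560x3 uint8, red, green, blue; 420x560 float32, m along the optical axis (not along the pixel's ray), 0 where there is no reading.
- get_calibration(name): a dict with "vfov" (degrees; the focal length in pixels is half the picture's height over the tangent of half this angle, whatever the lens; pixels are square), "cx", "cy" (the principal point, pixels), "distortion" ([k1, k2, p1, p2, k3] as OpenCV has them; the pictures are not rectified), "position" and "rotation" of the camera in the world. Camera axes: x right, y down, z forward; pixel columns grow to the right and rows downward; lengths in m; the calibration is good to about 2 mm. A picture is of the moment at which its call begins: read the wrist's pose just before it. get_calibration takes no time and is no camera call; for the wrist camera it gives the pose at the moment of the call.
- hand_in(): hands the job in, once; it reports no verdict.
The state is a dict: "clock": time; "joint_pos": joint angles; "joint_velocities": joint speeds; "tau": joint torques, N m; "position": TCP position; "ee_rot": TCP orientation; "ft_force": force on the tool from outside, world axes, zero at the start; "torque": the same for the moment, N m; "grip_width": opening from 0.0 (shut) to 1.0 (fully open).
Only numpy, scipy, OpenCV 4.12 (cv2) and the standard library are available. Lean on these libraries where they do the work, as an engineer would, in place of code of your own. Each camera call takes 0.05 s, during which the arm holds its last target.

## Task

Load the ribbed tube tray into the reader: hold it by its rib and slide it nose first, without picking it up, from the grey dock over the small step onto the metal carrier, bringing the nose down on the carrier while the tail still rests on the dock. Then slide it in level under the hold-down lips, press it gently but firmly against the sprung buffer (about a kilogram-force), and let go there so that it stays lying flat against the buffer. The tubes are open, so do not tip the tray, jam it or push hard, and leave the other things alone.

Things in the scene. Friction and masses are not known exactly. Their poses are not given: they have to be found in the camera images.
- tray_mid (a point): Centre of the white tube tray (the one with an upright grip rib), 29 mm above its underside. x to its nose (goes in first), z up. Rib across the middle: 14 thick (x), 56 wide (y), from 22 to 58 above the underside: take it from above, fingers closing along x, 40 to 48 above the underside. Starts loose on the dock, nose 5 to 30 mm short of its edge, up to 5 off centre, 3 degrees askew.
- tray: The same tray, 128 long (x) x 86 wide (y), 0.35 to 0.6 kg; origin at the centre of its underside. Bottom plate 128 x 86 x 6 thick with square edges; on it a block 128 long x 60 wide up to 22 above the underside, with flat tube caps up to 27.
- dock: Grey loading dock, a flat fixed platform 160 long x 120 wide, top 20 mm above the bench, no fences. Origin on the bench below the middle of its front edge; x points in the loading direction, towards the carrier; the dock lies from x = -160 to 0.
- dock_edge (a point): middle of the dock's front edge, on its top surface; axes as the dock's
- carrier: Fixed aluminium carrier before the white reader, in line with the dock (centre lines within 3 mm); x in the loading direction. Flat floor 20 mm above this origin, from x = 4 to 200, 124 wide, y = 0 in the middle. The origin is 2 to 5 mm above the bench, differently each time, so the floor is that much higher than the dock. Reader housing, 125 high, from x = 210.
- carrier_edge (a point): Middle of the carrier's entry edge, on its floor: top of the square step on which a flat tray catches. 4 mm beyond the dock's edge along x, 2 to 5 mm higher; axes as the carrier's.
- lips (a point): Mid-point between the near ends of the two hold-down lips, at their undersides, 11 mm above the floor, 70 mm beyond the carrier's origin; axes as the carrier's. Lips run 90 mm on, 74 apart, over the edges of the tray's bottom plate: the tray can only slide in nearly level. Guide walls below: 92 apart (3 play each side), from 10 mm before this point, flared wider for 29 mm before that.
- stop: Dark stop block at the carrier's far end, 40 wide x 24 high; origin on the floor at its near face (162 mm from the carrier's origin), x as the carrier's. A round black buffer, 16 across, 13 above the floor, points back at the tray. It stands out 8 to 28 mm, differently each time, NOT measured: feel it with the tray. It is sprung and damped: 0.2 mm per N, 4 mm at most (20 N), then hard.
- bottle: bystander: brown reagent bottle, 60 across, 115 high, on the bench beside the dock; origin under its centre
- tip_box: bystander: clear box of pipette tips 122 x 83 x 55 high, beside the carrier; origin under its centre
- spare_plate: bystander: flat white well plate 128 x 86 x 14 without a rib, on the bench near the dock; origin under its centre
- jar: bystander: small white jar, 44 across, 50 high, near the carrier; origin under its centre
- beaker: bystander: glass beaker 70 across, 85 high; origin under its centre
- pen: bystander: marker pen lying on the bench, 130 long, 16 thick; origin under its middle
- tube_block: bystander: low block with small tubes 100 x 60 x 36 high; origin under its centre
Things that resemble listed ones, but are neither listed nor needed, are in the scene too. Leave any purple look-alike of the tray alone. What is shaped like the dock but green is not meant.

How it is judged:
On the way, in this order (a step that is already met when the one before it is completed fails the run):
1. the tray bridges the step: its nose rests on the carrier (at least 20 mm beyond the dock's edge) while its tail still rests on the dock (contact force between tray and dock above 0.2 N and contact force between tray and carrier above 0.2 N and x of tray_mid in the frame of carrier above -0.044 m), for 0.1 s.
2. the tray, flat on the carrier under the lips, is pressed against the buffer with more than 4 N (angle between tray_mid's own z axis and vertical below 0.035 rad and x of tray_mid in the frame of carrier above 0.068 m and z of tray_mid in the frame of carrier between 0.0465 and 0.0515 m and angle between the x axis of tray and the x axis of carrier, either way round below 0.08 rad and contact force between tray and stop above 4 N), for 0.2 s.
At the end, for the whole second after the job is handed in: The tray is released and at rest (under 10 mm/s), wholly on the carrier under the lips (centre more than 68 mm past the carrier's origin), flat on its floor (within 2.5 mm in height, tilt under 2 degrees, in line within 4.6 degrees) and still touching the buffer (more than 0.2 N) (angle between tray_mid's own z axis and vertical below 0.035 rad and x of tray_mid in the frame of carrier above 0.068 m and z of tray_mid in the frame of carrier between 0.0465 and 0.0515 m and angle between the x axis of tray and the x axis of carrier, either way round below 0.08 rad and contact force between tray and stop above 0.2 N and linear speed of tray below 0.01 m/s and contact force between tray and the fingers below 0.05 N).
It fails at once if the tray is pushed against the buffer and stop with more than 25 N (contact force between tray and stop above 25 N).
It fails at once if the tray jams or is pressed on the carrier (step, guides, lips, floor) or on the dock with more than 60 N (contact force between tray and carrier above 60 N or contact force between tray and dock above 60 N).
It fails at once if the tray tips by more than 0.16 rad (9 degrees) (angle between tray_mid's own z axis and vertical above 0.16 rad).
It fails at once if the tray is picked up: its centre is more than 15 mm above its height at rest on the dock (z of tray_mid in the frame of dock above 0.064 m).
It fails at once if a bystander is moved by more than 15 mm (distance of any of bottle, tip_box, spare_plate, jar, beaker, pen, tube_block from where it was at the start of the episode above 0.015 m).
It also fails if it takes over 72 s, if anything falls off the work surface, if the arm or the gripper's body presses on something with over 40 N, if the wrist force passes 120 N, or if a joint passes its speed limit or range.

## Working session

There is one attempt and no reset: what is moved stays moved. The work goes in short steps, Python scripts to look and compute and a shell command to move; the robot and the scene stay as the last step left them, time stands still between calls to the robot, and variables do not carry over. Pictures are saved under pics/ and viewed, and the job is handed in when it is done.

```bash
ls; mkdir -p pics; cat > h.py <<'E'
import numpy as np, cv2
from workcell import manip, camera, get_calibration, hand_in
E
python3 - <<'E'
from h import *
o=manip.get_obs()
for k,v in o.items(): print(k,np.round(v,4))
for n in ["scene","top","wrist"]:
    print(n,get_calibration(n))
    im,d=camera(n); cv2.imwrite(f"pics/{n}0.png",im[:,:,::-1]); np.save(f"pics/{n}0.npy",d)
E
```

```text
pics
clock 0.0
joint_pos [-1.2586  0.3329 -0.0647  1.4609  0.0216  1.3499 -0.0885]
joint_velocities [ 0.0005 -0.0018  0.0007  0.0005 -0.001   0.0003 -0.0014]
tau [-6.00000e-04 -6.25444e+01  4.86000e-02 -3.91597e+01  1.61000e-02
  1.01000e-02  0.00000e+00]
position [0.2052 0.5899 0.2305]
ee_rot [ 1.666e-01  9.860e-01 -7.000e-04 -1.000e-04]
ft_force [-0.2141 -0.3369  0.8231]
torque [ 0.0177  0.0158 -0.0164]
grip_width 1.0005
scene {'vfov': 44.532008636848474, 'cx': 277.4176421315117, 'cy': 206.02059314794275, 'distortion': array([0.00578221, 0.        , 0.        , 0.        , 0.        ]), 'position': array([1.21906264, 0.43469685, 0.9868033 ]), 'rotation': array([ 0.47882308,  0.79881133, -0.31426553, -0.18402745])}
top {'vfov': 57.90474657410829, 'cx': 283.7283964207721, 'cy': 212.52074517930458, 'distortion': array([-0.09776744,  0.        ,  0.        ,  0.        ,  0.        ]), 'position': array([0.44446794, 0.01928304, 1.12142491]), 'rotation': array([-0.70449337,  0.70926245, -0.02306292,  0.01019663])}
wrist {'vfov': 66.89161905620786, 'cx': 285.25326797286004, 'cy': 210.44423525858215, 'distortion': array([-0.0305991,  0.       ,  0.       ,  0.       ,  0.       ]), 'position': array([0.14322112, 0.61170547, 0.37345733]), 'rotation': array([0.80761422, 0.57473258, 0.07649569, 0.10765749])}
```

View pics/scene0.png

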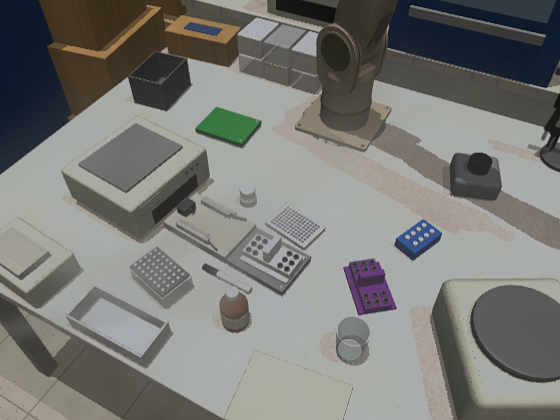

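View pics/top0.png

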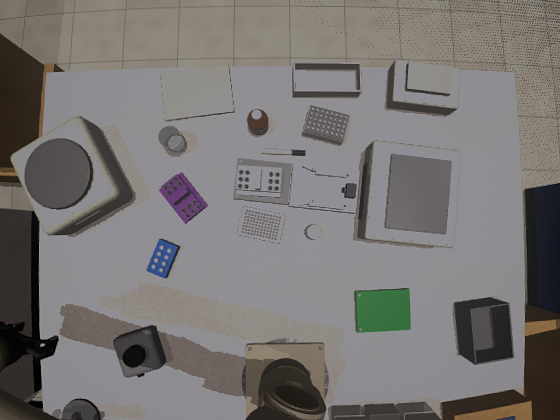

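View pics/wrist0.png

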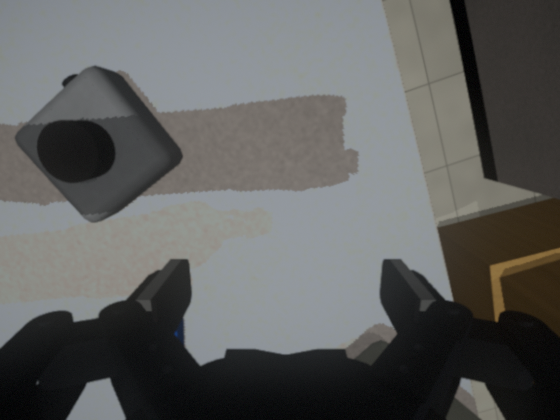

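The top picture shows the dock and white tray around (262,180) and the carrier at (325,190), with the reader to its right, so loading goes along world −y. The purple look-alike at (183,198) stays alone. Next I'll back-project points and enlarge this region.

```bash
cat > h.py <<'E'
import numpy as np, cv2
from scipy.spatial.transform import Rotation as R
from workcell import manip, camera, get_calibration, hand_in
def K(c):
    f=210/np.tan(np.radians(c['vfov']/2)); return np.array([[f,0,c['cx']],[0,f,c['cy']],[0,0,1.]])
def rays(c,uv):
    n=cv2.undistortPoints(np.array(uv,float).reshape(-1,1,2),K(c),np.array(c['distortion'])).reshape(-1,2)
    return R.from_quat(c['rotation']).apply(np.c_[n,np.ones(len(n))])
def onplane(c,uv,z):
    r=rays(c,uv); p=np.array(c['position']); return p+r*((z-p[2])/r[:,2])[:,None]
def pts(c,uv,d):
    return np.array(c['position'])+rays(c,uv)*np.array(d)[:,None]
def cloud(c,d):
    v,u=np.mgrid[0:420,0:560]; return pts(c,np.c_[u.ravel(),v.ravel()],d.ravel()).reshape(420,560,3)
E
python3 - <<'E'
from h import *
for n,(x0,y0,x1,y1) in dict(top=(225,135,375,255),scene=(150,180,320,310)).items():
    im=cv2.imread(f"pics/{n}0.png"); d=np.load(f"pics/{n}0.npy"); c=get_calibration(n)
    s=min(800/(x1-x0),600/(y1-y0))
    cv2.imwrite(f"pics/{n}0z.png",cv2.resize(im[y0:y1,x0:x1],None,fx=s,fy=s,interpolation=cv2.INTER_CUBIC)); print(n,s)
    P=cloud(c,d); np.save(f"pics/{n}0c.npy",P)
P=np.load("pics/top0c.npy")
for u,v in [(262,165),(262,191),(238,180),(285,180),(320,190),(300,195),(348,190),(300,240),(410,200),(262,180)]: print(u,v,P[v,u].round(4))
E
```

```text
top 5.0
scene 4.615384615384615
262 165 [0.6354 0.0615 0.0226]
262 191 [0.5578 0.0613 0.0353]
238 180 [0.5887 0.1292 0.0452]
285 180 [ 0.5914 -0.0054  0.0191]
320 190 [ 0.561  -0.1069  0.0247]
300 195 [ 0.5471 -0.0488  0.0196]
348 190 [ 0.5581 -0.1844  0.0489]
300 240 [ 0.4156 -0.049  -0.0029]
410 200 [ 0.5226 -0.337   0.1263]
262 180 [0.5886 0.0609 0.0426]
```

View pics/top0z.png

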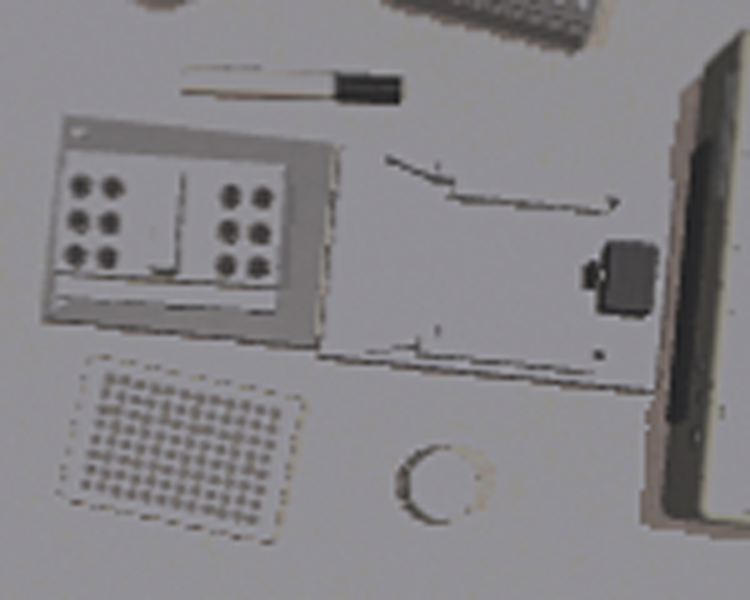

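View pics/scene0z.png

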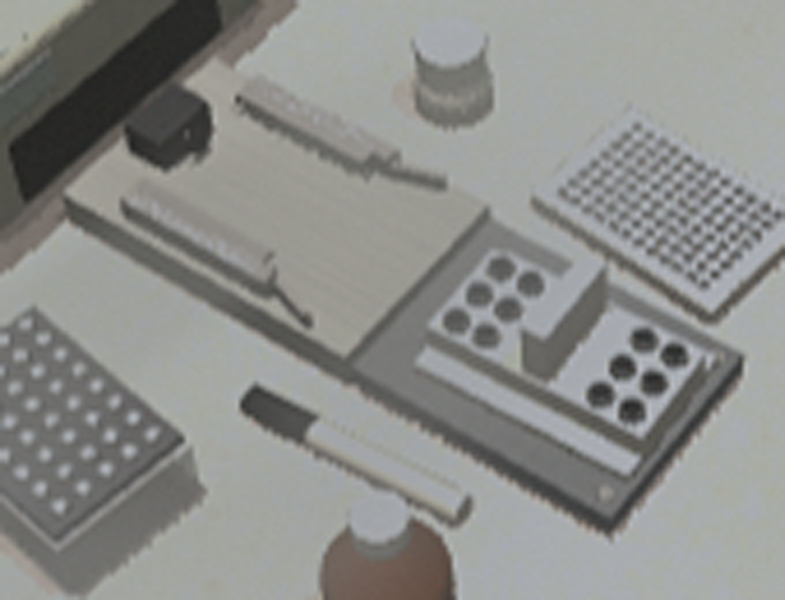

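```bash
python3 - <<'E'
from h import *
c=get_calibration("top"); s=get_calibration("scene")
t=lambda l:np.array(l)/5+[225,135]-0.4
q=lambda l:np.array(l)/4.615+[150,180]-0.4
D=onplane(c,t([(65,116),(42,322),(335,147),(318,347)]),0.02); print("dock top",D.round(4))
print(np.linalg.norm(D[0]-D[1]),np.linalg.norm(D[0]-D[2]),np.linalg.norm(D[1]-D[3]),np.linalg.norm(D[2]-D[3]))
D2=onplane(s,q([(741,355),(610,522),(350,358),(490,210)]),0.02); print("dock sc",D2.round(4))
print("plate scene",onplane(s,q([(640,460),(415,365)]),0.026).round(4))
print("rib top scene",onplane(s,q([(606,258),(572,250),(523,330),(560,340)]),0.078).round(4))
print("carrier",onplane(s,q([(65,198)]),0.0235).round(4),onplane(s,q([(490,207),(350,357)]),0.0235).round(4))
f=lambda a:np.degrees(np.arctan2(a[1],a[0]))
print(f(D[2]-D[0]),f(D[3]-D[1]),f(D2[3]-D2[0]),f(D2[2]-D2[1]))
E
```

```text
dock top [[ 0.6576  0.133   0.02  ]
 [ 0.5366  0.1463  0.02  ]
 [ 0.6384 -0.025   0.02  ]
 [ 0.521  -0.0141  0.02  ]]
0.12173345242529901 0.15921797099457297 0.1612297558750887 0.1178893346171044
dock sc [[ 0.5424  0.1505  0.02  ]
 [ 0.6622  0.1385  0.02  ]
 [ 0.6375 -0.0245  0.02  ]
 [ 0.5181 -0.011   0.02  ]]
plate scene [[0.6273 0.1366 0.026 ]
 [0.6295 0.0097 0.026 ]]
rib top scene [[0.5603 0.0823 0.078 ]
 [0.5637 0.0649 0.078 ]
 [0.6188 0.0679 0.078 ]
 [0.6158 0.0867 0.078 ]]
carrier [[ 0.6206 -0.216   0.0235]] [[ 0.5188 -0.0104  0.0235]
 [ 0.6391 -0.0232  0.0235]]
-96.92166349201331 -95.54142359280046 -98.57582081792299 -98.60339596476288
```

```bash
python3 -m pendant '[[-1.1,-0.75,0,-0.5,0],[-2.2,-1.5,0,-1,0],[-3.4,-2.3,0,-1.5,0],[-4.5,-3.05,0,-2,0],[-5.6,-3.8,0,-2.0,0]]'; python3 -m pendant '[[0,0,0,0,0]]'; python3 - <<'E'
from h import *
c=get_calibration("wrist");o=manip.get_obs()
T=R.from_quat(o['ee_rot'])
print("cam in tool",T.inv().apply(np.array(c['position'])-o['position']).round(4),"axis",T.inv().apply(R.from_quat(c['rotation']).as_matrix().T).round(3), o['joint_pos'].round(3))
m=T.as_matrix(); print(m[:,:2].T.round(4))
print('dist',(m.T@(np.array([0.589,0.074,0.23])-o['position'])/0.04).round(2))
E
```

```text
clock: 0.78
position: [0.3678, 0.3715, 0.2312]
ee_rot: [0.062, 0.998, 0.0, -0.0]
ft_force: [0.3, 0.2, 0.3]
grip_width: 1.0
clock: 0.9
position: [0.37, 0.3693, 0.2314]
ee_rot: [0.066, 0.998, -0.0, 0.0]
ft_force: [-0.6, 0.8, -0.3]
grip_width: 1.002
cam in tool [ 0.0657 -0.0002 -0.1429] axis [[ 0.001  1.    -0.001]
 [-0.965  0.001 -0.262]
 [-0.262  0.001  0.965]] [-0.935  0.105  0.067  1.734 -0.006  1.302  0.571]
[[-9.912e-01  1.322e-01 -1.000e-03]
 [ 1.322e-01  9.912e-01 -6.000e-04]]
dist [-6.4  -6.59  0.05]
```

```bash
python3 -m pendant '[[-0.9,-1.0,0,0,0],[-1.85,-2,0,0,0],[-2.8,-3,0,0,0],[-3.7,-4,0,0,0],[-4.6,-5,0,0,0]]'; python3 -m pendant '[[-0.9,-1,0,0,0],[-1.8,-2,0,0,0],[-2.7,-3,0,0,0],[-2.7,-3,0,0,0],[-2.7,-3,0,0,0]]'; python3 - <<'E'
from h import *
c=get_calibration("wrist");im,d=camera("wrist"); cv2.imwrite("pics/w1.png",im[:,:,::-1]); 
import pickle; pickle.dump((im,d,c,manip.get_obs()),open("pics/w1.pkl","wb"))
E
```

```text
clock: 1.52
position: [0.525, 0.1513, 0.2312]
ee_rot: [0.062, 0.998, 0.0, -0.0]
ft_force: [1.1, 0.5, -0.4]
grip_width: 0.998
clock: 2.15
position: [0.6165, 0.0205, 0.2307]
ee_rot: [0.062, 0.998, 0.0, -0.001]
ft_force: [-0.5, 0.2, 0.7]
grip_width: 0.999
```

View pics/w1.png

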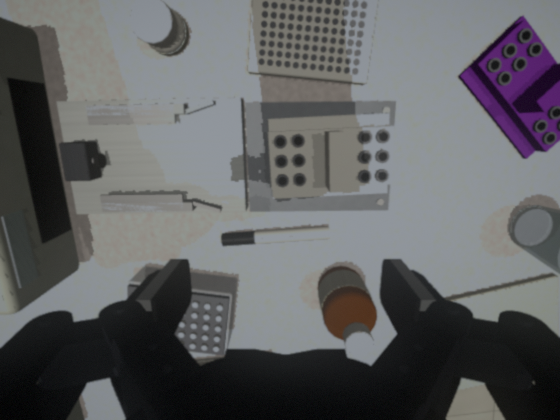

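The wrist picture shows everything: the carrier at left (60–245, 100–215), the stop at (80,160), the dock (245–395, 100–212), the tray (268–390, 118–200) and its rib at about (343,160).

```bash
python3 - <<'E'
import cv2
im=cv2.imread("pics/w1.png")
cv2.imwrite("pics/w1a.png",cv2.resize(im[85:225,230:410],None,fx=4.4,fy=4.4,interpolation=cv2.INTER_CUBIC))
cv2.imwrite("pics/w1b.png",cv2.resize(im[85:225,60:240],None,fx=4.4,fy=4.4,interpolation=cv2.INTER_CUBIC))
E
```

```text
(no output)
```

View pics/w1a.png

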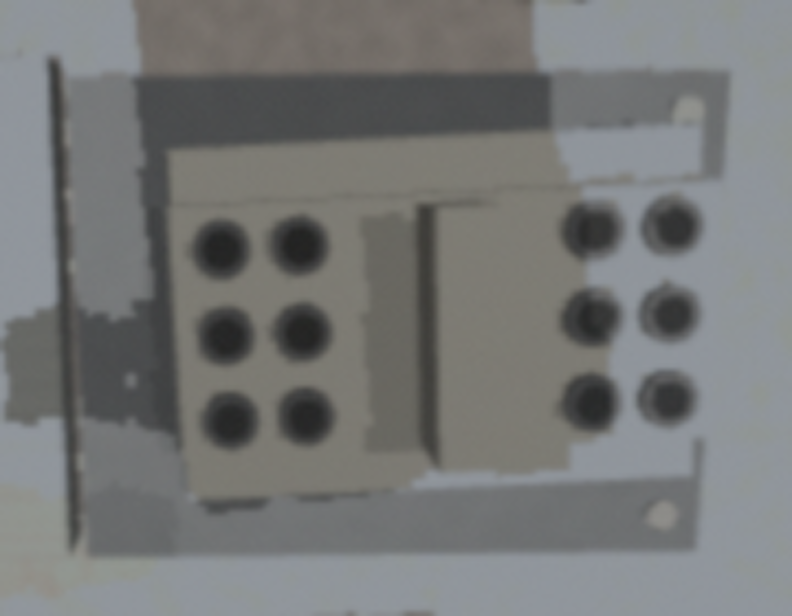

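View pics/w1b.png

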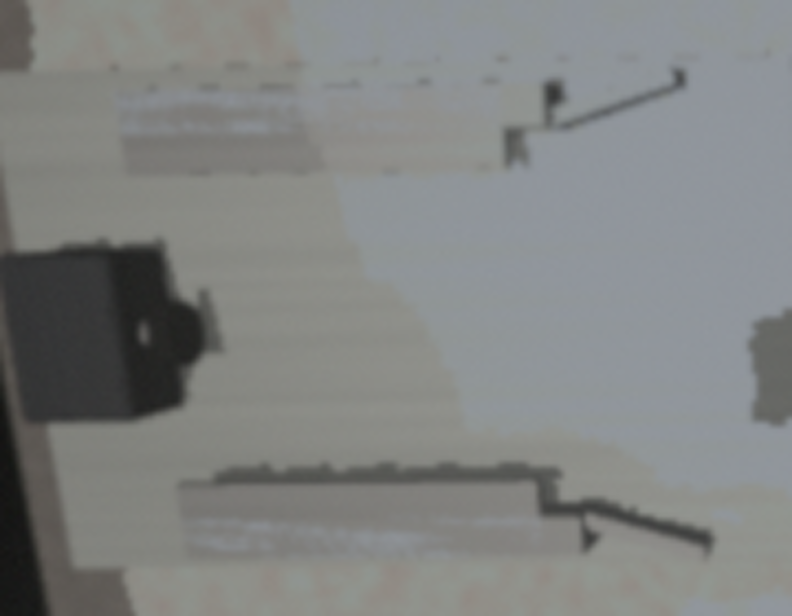

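```bash
python3 - <<'E'
from h import *
import pickle
im,d,c,o=pickle.load(open("pics/w1.pkl","rb"))
a=lambda l:np.array(l,float)/4.4+[230,85]-0.39
b=lambda l:np.array(l,float)/4.4+[60,85]-0.39
f=lambda p,q:np.degrees(np.arctan2(*(q-p)[[1,0]]))
n=np.linalg.norm
D=onplane(c,a([(67,75),(80,553),(695,548),(730,70)]),.02); print("dock",D.round(4),f(D[3],D[0]),f(D[2],D[1]),n(D[3]-D[0]),n(D[2]-D[1]),n(D[0]-D[1]),n(D[2]-D[3]), "edge perp",f(D[1],D[0]))
T=onplane(c,a([(168,150),(188,500),(692,475),(706,124)]),.026); print("tray",T.round(4),f(T[3],T[0]),f(T[2],T[1]),n(T[3]-T[0]),n(T[2]-T[1]),n(T[0]-T[1]),n(T[2]-T[3]),f(T[1],T[0]),f(T[2],T[3]),"mean",T.mean(0))
r=onplane(c,a([(437,207),(437,468)]),.078); rb=onplane(c,a([(418,205),(424,455)]),.042); print("rib front top",r.round(4),"base",rb.round(4),n(r[0]-r[1]),f(r[1],r[0]))
C=onplane(c,b([(0,70),(70,568)]),.0235); print("carr far",C.round(4),n(C[0]-C[1]))
L=onplane(c,b([(508,172),(545,470)]),.0345+.003); print("lip ends",L.round(4),n(L[0]-L[1]))
S=onplane(c,b([(130,420),(108,250)]),.0235+.024); print("stop near top",S.round(4),n(S[0]-S[1]),f(S[0],S[1]))
ce=onplane(c,a([(55,60),(70,550)]),.0235); print("carrier edge",ce.round(4),f(ce[1],ce[0]))
P=cloud(c,d)
u=lambda l:[P[int(round(y)),int(round(x))] for x,y in l]
def med(x0,y0,x1,y1): q=P[y0:y1,x0:x1].reshape(-1,3); return np.median(q[:,2]).round(4)
print("z dock",med(247,180,265,205),"carr",med(190,140,235,175),med(120,135,150,180),"bench",med(250,245,320,260),"riptop",med(332,140,348,185),"block",med(310,140,320,180))
E
```

```text
dock [[ 0.5227 -0.0106  0.02  ]
 [ 0.6408 -0.0256  0.02  ]
 [ 0.6594  0.1347  0.02  ]
 [ 0.5408  0.1482  0.02  ]] -96.52511140879855 -96.61377658852993 0.15985293741288747 0.1613891391855939 0.11911401624798053 0.1193539557697126 edge perp 172.73953238537106
tray [[0.5431 0.0114 0.026 ]
 [0.6289 0.0047 0.026 ]
 [0.6382 0.1329 0.026 ]
 [0.5527 0.14   0.026 ]] -94.2626173193554 -94.16244252959503 0.12887196973971093 0.12847323844465647 0.0860299142650303 0.08580764830681845 175.533221973701 175.2663149130934 mean [0.59073041 0.07225101 0.026     ]
rib front top [[0.5623 0.0673 0.078 ]
 [0.6169 0.0625 0.078 ]] base [[0.5627 0.0678 0.042 ]
 [0.6213 0.0638 0.042 ]] 0.05478003193563442 174.9092580934105
carr far [[ 0.4959 -0.2055  0.0235]
 [ 0.6193 -0.2244  0.0235]] 0.12484127306071066
lip ends [[ 0.5363 -0.083   0.0375]
 [ 0.6069 -0.0888  0.0375]] 0.07090506843699781
stop near top [[ 0.5809 -0.1817  0.0475]
 [ 0.5416 -0.1758  0.0475]] 0.039713686468469636 171.4675980617894
carrier edge [[ 0.5192 -0.0125  0.0235]
 [ 0.6388 -0.0276  0.0235]] 172.82975320047095
z dock 0.0201 carr 0.0244 0.0243 bench 0.0002 riptop 0.0781 block 0.0423
```

```bash
python3 -m pendant '[[0.4,0.6,0.5,-0.2,0.3],[0.8,1.2,1.3,-0.45,0.4],[0.8,1.2,2.3,-0.45,0.4],[0.8,1.2,3.2,-0.45,0.4],[0.8,1.2,3.3,-0.45,0.4]]' 40;python3 -m pendant '[[0,0,0,0,0.4],[0,0,0,0,0.4]]'; python3 - <<'E'
from h import *
print(manip.grip_point_offset)
c=get_calibration("wrist");im,d=camera("wrist"); cv2.imwrite("pics/w2.png",im[:,:,::-1]);o=manip.get_obs()
m=R.from_quat(o['ee_rot']).as_matrix(); print(m.round(4),o['position'],o['ft_force'])
e=m.T@(np.array([.5905,.0721,.047])-o['position'])/.04; print(e, np.degrees(np.arctan2(m[1,1],m[0,1])))
E
```

```text
clock: 2.82
position: [0.5888, 0.0724, 0.0973]
ee_rot: [0.038, 0.999, -0.0, -0.002]
ft_force: [-0.2, -0.2, 0.3]
grip_width: 0.599
clock: 3.08
position: [0.5919, 0.0713, 0.1011]
ee_rot: [0.039, 0.999, 0.001, 0.001]
ft_force: [0.6, 0.4, -1.0]
grip_width: 0.602
-0.0187
[[-9.97e-01  7.80e-02  2.40e-03]
 [ 7.80e-02  9.97e-01  8.00e-04]
 [-2.40e-03  1.00e-03 -1.00e+00]] [0.59181788 0.07113423 0.10094907] [ 0.1519728   0.096417   -0.51632647]
[0.03790142 0.02010873 1.3486628 ] 85.52833585819445
```

View pics/w2.png

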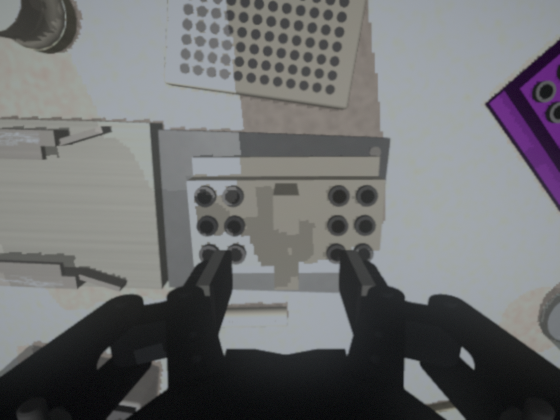

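The rib (286,190) is centred between the fingers (230 and 342, so middle 286). Next I descend and close.

```bash
python3 -m pendant '[[0,0,0.5,0,0.4],[0,0,1.0,0,0.4],[0,0,1.3,0,0.4],[0,0,1.35,0,0.4],[0,0,1.35,0,0.4]]' 30;python3 -m pendant '[[0,0,0,0,0.6],[0,0,0,0,0.75],[0,0,0,0,0.85],[0,0,0,0,1],[0,0,0,0,1]]' 30; python3 -m pendant '[[0,0,0,0,1],[0,0,0,0,1]]'; python3 - <<'E'
from h import *
im,d=camera("wrist"); cv2.imwrite("pics/w3.png",im[:,:,::-1]);o=manip.get_obs(); print(o['position'],o['ft_force'],o['grip_width'])
E
```

```text
clock: 3.75
position: [0.5914, 0.0708, 0.046]
ee_rot: [0.039, 0.999, 0.0, 0.0]
ft_force: [-0.4, -0.6, 0.5]
grip_width: 0.598
clock: 4.38
position: [0.5912, 0.071, 0.0458]
ee_rot: [0.039, 0.999, 0.0, 0.0]
ft_force: [-1.9, 0.3, 5.4]
grip_width: 0.157
clock: 4.62
position: [0.5912, 0.071, 0.0458]
ee_rot: [0.039, 0.999, 0.0, 0.0]
ft_force: [-1.8, -0.6, 6.2]
grip_width: 0.161
[0.5911933  0.07102296 0.04577096] [-1.58294303  0.4993155   5.5236194 ] 0.15530851309769467
```

View pics/w3.png

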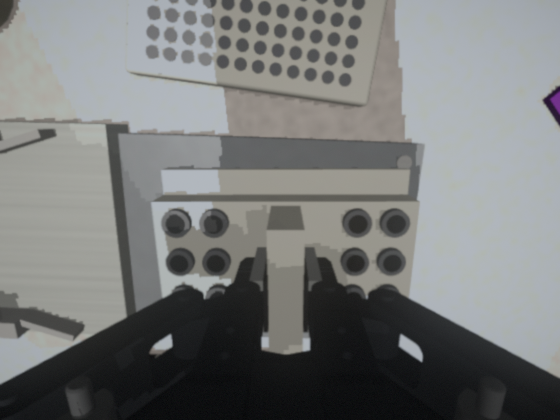

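Gripped, with the opening at 13–14 mm. Now slide along the dock to about 5 mm short of its edge, squaring up 2.5° on the way.

```bash
python3 -m pendant '[[0,-0.08,0,0.05,1],[0,-0.2,0,0.15,1],[0.01,-0.32,0,0.28,1],[0.02,-0.42,0,0.38,1],[0.02,-0.52,0,0.42,1]]';  python3 -m pendant '[[0,0,0,0,1],[0,0,0,0,1]]';python3 - <<'E'
from h import *
c=get_calibration("wrist");im,d=camera("wrist"); cv2.imwrite("pics/w4.png",im[:,:,::-1]);o=manip.get_obs(); m=R.from_quat(o['ee_rot']).as_matrix(); print(o['position'],o['ft_force'],o['grip_width'],np.degrees(np.arctan2(m[1,1],m[0,1])))
p=o['position'];print("s rel carrier",p[0]*-.1219-p[1]*.9925+.053,"lat",p[0]*.9925-p[1]*.1219)
E
```

```text
clock: 5.3
position: [0.589, 0.0514, 0.0458]
ee_rot: [0.061, 0.998, 0.001, 0.001]
ft_force: [1.1, 5.8, 5.0]
grip_width: 0.163
clock: 5.55
position: [0.589, 0.0507, 0.0458]
ee_rot: [0.061, 0.998, 0.0, 0.001]
ft_force: [0.4, 3.4, 5.7]
grip_width: 0.162
[0.58900569 0.05068637 0.0457852 ] [0.55165777 2.80368569 5.93531427] 0.1590748956722453 83.01575746872861
s rel carrier -0.06910601623631044 lat 0.578409483755534
```

View pics/w4.png

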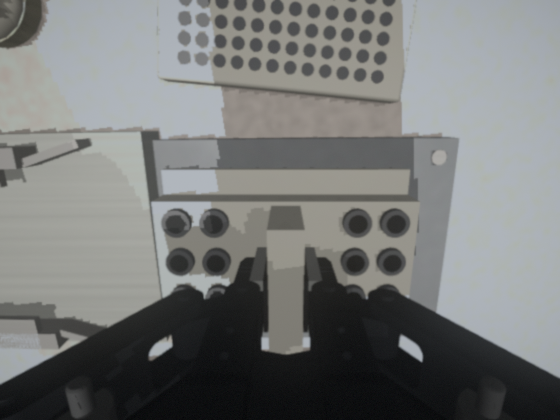

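```bash
python3 -m pendant '[[0,0,-0.05,0,1],[0,0,-0.1,0,1],[0,0,-0.15,0,1],[0,0,-0.17,0,1],[0,0,-0.17,0,1]]';  python3 -m pendant '[[0,0,0,0,1],[0,0,0,0,1]]'
```

```text
clock: 6.22
position: [0.5884, 0.0501, 0.0521]
ee_rot: [0.061, 0.998, 0.0, -0.0]
ft_force: [0.3, -0.1, -5.0]
grip_width: 0.159
clock: 6.48
position: [0.5885, 0.0501, 0.052]
ee_rot: [0.061, 0.998, 0.0, -0.0]
ft_force: [-0.4, -0.0, -4.2]
grip_width: 0.158
```

```bash
python3 -m pendant '[[0,-0.1,0,0,1],[0,-0.3,0,0,1],[0,-0.5,0,0,1],[0,-0.7,0,0,1],[0,-0.9,0,0,1]]';  python3 -m pendant '[[0,0,0,0,1],[0,0,0,0,1]]'; python3 -m pendant '[[0,0,0.02,0,1],[0,0,0.04,0,1],[0,0,0.05,0,1],[0,0,0.05,0,1]]'
```

```text
clock: 7.1
position: [0.584, 0.0137, 0.0521]
ee_rot: [0.061, 0.998, 0.0, 0.0]
ft_force: [-0.4, -0.5, -5.1]
grip_width: 0.161
clock: 7.35
position: [0.5842, 0.0147, 0.0521]
ee_rot: [0.061, 0.998, 0.0, 0.0]
ft_force: [0.4, 0.2, -4.7]
grip_width: 0.16
clock: 7.85
position: [0.5841, 0.0145, 0.0501]
ee_rot: [0.061, 0.998, 0.0, 0.0]
ft_force: [0.7, 0.3, -5.1]
grip_width: 0.159
```

```bash
for i in 1; do python3 -m pendant '[[0,0,0.015,0,1],[0,0,0.015,0,1],[0,0,0.015,0,1]]'; python3 -m pendant '[[0,0,0.015,0,1],[0,0,0.015,0,1],[0,0,0.015,0,1]]';  python3 -m pendant '[[0,0,0.015,0,1],[0,0,0.015,0,1],[0,0,0.015,0,1]]'; done
```

```text
clock: 8.22
position: [0.5842, 0.0146, 0.0499]
ee_rot: [0.061, 0.998, 0.0, 0.0]
ft_force: [-4.3, 1.7, 5.5]
grip_width: 0.158
clock: 8.6
position: [0.5843, 0.0147, 0.0499]
ee_rot: [0.061, 0.998, 0.0, 0.0]
ft_force: [-7.7, 2.5, 11.3]
grip_width: 0.158
clock: 8.98
position: [0.5845, 0.0148, 0.0497]
ee_rot: [0.061, 0.998, 0.0, 0.0]
ft_force: [-8.6, 2.7, 16.4]
grip_width: 0.156
```

```bash
python3 -m pendant '[[0,0,-0.03,0,1],[0,0,-0.03,0,0.82],[0,0,-0.03,0,0.79],[0,0,-0.03,0,0.76],[0,0,-0.03,0,0.72]]' 20;  python3 -m pendant '[[0,0,0,0,0.7],[0,0,0,0,0.7],[0,0,0,0,0.7]]'; python3 - <<'E'
from h import *
im,d=camera("wrist"); cv2.imwrite("pics/w5.png",im[:,:,::-1])
im,d=camera("scene"); cv2.imwrite("pics/s5.png",cv2.resize(im[150:330,140:340,::-1],None,fx=3.3,fy=3.3))
E
```

```text
clock: 9.6
position: [0.5842, 0.0141, 0.0494]
ee_rot: [0.061, 0.998, -0.0, 0.0]
ft_force: [0.6, 0.2, 0.5]
grip_width: 0.281
clock: 9.98
position: [0.5841, 0.0144, 0.0495]
ee_rot: [0.061, 0.998, 0.0, -0.0]
ft_force: [1.1, 0.1, -0.2]
grip_width: 0.298
```

View pics/w5.png

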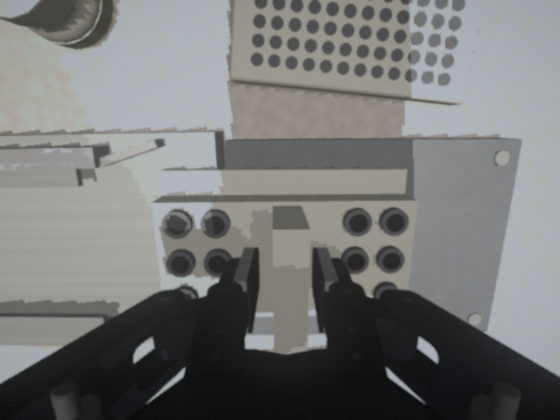

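View pics/s5.png

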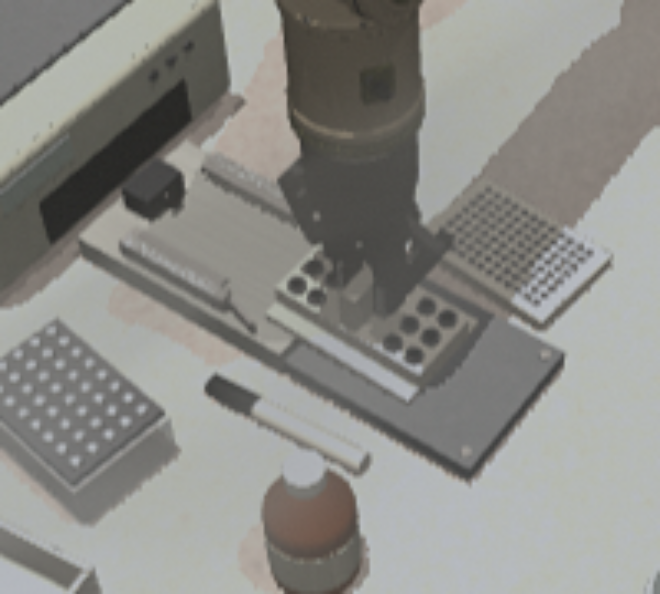

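The tray now bridges the step: in the wrist picture the nose is well past the carrier edge (215,150) and the tail lies on the dock with a slight tilt. Next I grip it again and level it.

```bash
python3 -m pendant '[[0,0,0.03,0,0.75],[0,0,0.03,0,0.8],[0,0,0.03,0,0.85],[0,0,0.03,0,0.95],[0,0,0.03,0,1]]' 40;  python3 -m pendant '[[0,0,0,0,1],[0,0,0,0,1],[0,0,0,0,1]]';python3 -m pendant '[[0,0,-0.04,0,1],[0,0,-0.07,0,1],[0,0,-0.11,0,1],[0,0,-0.11,0,1],[0,0,-0.11,0,1]]'; python3 - <<'E'
from h import *
im,d=camera("wrist"); cv2.imwrite("pics/w6.png",im[:,:,::-1])
E
```

```text
clock: 10.7
position: [0.5842, 0.0144, 0.0491]
ee_rot: [0.061, 0.998, 0.0, 0.0]
ft_force: [-3.7, 0.2, 9.5]
grip_width: 0.161
clock: 11.08
position: [0.5842, 0.0144, 0.0491]
ee_rot: [0.061, 0.998, 0.0, 0.0]
ft_force: [-2.4, 0.4, 9.4]
grip_width: 0.158
clock: 11.7
position: [0.584, 0.0144, 0.0525]
ee_rot: [0.061, 0.998, 0.0, -0.0]
ft_force: [0.9, 0.2, -5.0]
grip_width: 0.163
```

View pics/w6.png

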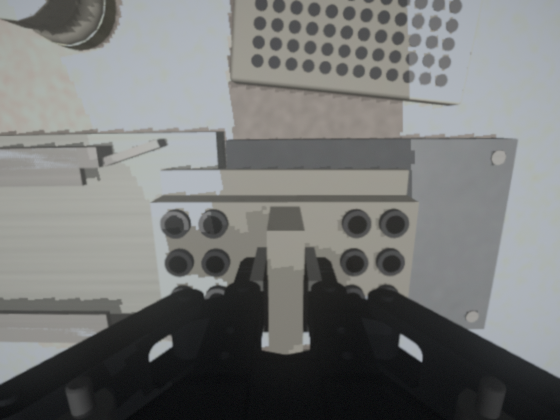

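```bash
python3 -m pendant '[[0,-0.1,0,0,1],[0,-0.2,0,0,1],[0,-0.35,0,0,1],[0,-0.5,0,0,1],[0,-0.5,0,0,1]]';python3 -m pendant '[[0,0,0.03,0,1],[0,0,0.04,0,1],[0,0,0.04,0,1]]';python3 -m pendant '[[0,0,0.015,0,1],[0,0,0.015,0,1],[0,0,0.015,0,1]]'; python3 - <<'E'
from h import *
c=get_calibration("wrist");im,d=camera("wrist"); cv2.imwrite("pics/w7.png",im[:,:,::-1])
P=cloud(c,d)
import pickle; pickle.dump((im,d,c,manip.get_obs()),open("pics/w7.pkl","wb"))
E
```

```text
clock: 12.38
position: [0.5816, -0.0064, 0.0527]
ee_rot: [0.062, 0.998, -0.0, 0.0]
ft_force: [0.7, 0.2, -4.7]
grip_width: 0.157
clock: 12.75
position: [0.5816, -0.0052, 0.051]
ee_rot: [0.061, 0.998, 0.0, -0.0]
ft_force: [-0.3, 0.1, -5.2]
grip_width: 0.156
clock: 13.12
position: [0.5817, -0.0054, 0.0505]
ee_rot: [0.061, 0.998, 0.0, 0.0]
ft_force: [0.6, 0.2, -4.8]
grip_width: 0.157
```

View pics/w7.png

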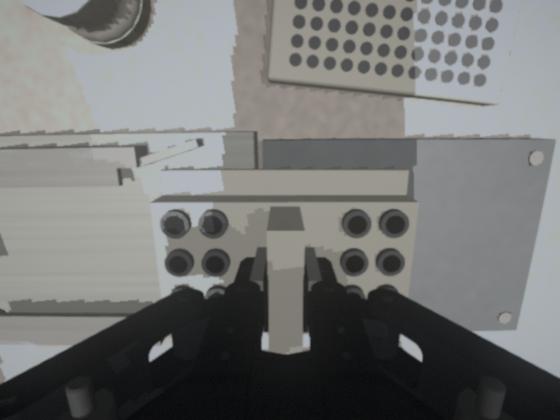

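```bash
python3 -m pendant '[[0,0,0.012,0,1],[0,0,0.012,0,1],[0,0,0.012,0,1]]';python3 -m pendant '[[0,0,0.012,0,1],[0,0,0.012,0,1],[0,0,0.012,0,1]]'; python3 - <<'E'
import cv2
im=cv2.imread("pics/w7.png")
cv2.imwrite("pics/w7a.png",cv2.resize(im[120:330,0:280],None,fx=2.8,fy=2.8,interpolation=cv2.INTER_CUBIC))
E
```

```text
clock: 13.55
position: [0.5817, -0.0054, 0.05]
ee_rot: [0.061, 0.998, 0.0, -0.0]
ft_force: [0.7, -0.6, -5.3]
grip_width: 0.157
clock: 13.92
position: [0.5817, -0.0055, 0.0497]
ee_rot: [0.061, 0.998, 0.0, 0.0]
ft_force: [-0.9, 1.0, -0.6]
grip_width: 0.159
```

View pics/w7a.png

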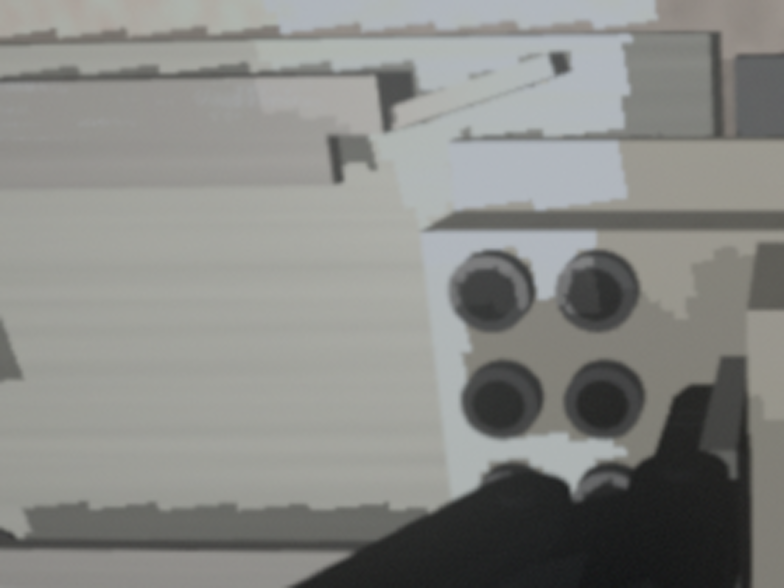

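```bash
python3 - <<'E'
from h import *
import pickle
im,d,c,o=pickle.load(open("pics/w7.pkl","rb"))
a=lambda l:np.array(l,float)/2.8+[0,120]-0.32
lat=lambda p:(p[:,0]*.9925-p[:,1]*.1219).round(4)
s=lambda p:(-p[:,0]*.1219-p[:,1]*.9925+.053).round(4)
for n,l,z in [("plate edge",[(455,139),(630,137)],.0310),("flare base",[(390,130),(565,70)],.0242),("lip inner edge top",[(340,183),(100,186),(0,188)],.0382),("lip under",[(345,183)],.0352),("carrier edge",[(715,136),(715,35)],.0242),("far lip inner",[(100,545),(300,545)],.038),("far lip inner u",[(100,545),(300,545)],.035)]:
    p=onplane(c,a(l),z); print(n,lat(p),s(p))
print(lat(o['position'][None]),s(o['position'][None]))
E
```

```text
plate edge [0.5345 0.5342] [0.0506 0.0184]
flare base [0.5337 0.5225] [0.0656 0.0313]
lip inner edge top [0.5413 0.5417 0.542 ] [0.0693 0.1136 0.1326]
lip under [0.5418] [0.07]
carrier edge [0.5349 0.5162] [0.0035 0.0031]
far lip inner [0.6158 0.6151] [0.1297 0.0879]
far lip inner u [0.6178 0.6171] [0.1324 0.0898]
[0.578] [-0.0125]
```

Lips midline is at lateral 0.5788 and the tray at 0.5774–0.578, so I shift about 1.2 mm sideways, raise it under 1 mm and slide in.

```bash
python3 -m pendant '[[-0.015,0,-0.02,0,1],[-0.03,-0.1,-0.02,0,1],[-0.03,-0.25,-0.02,0,1],[-0.03,-0.4,-0.02,0,1],[-0.035,-0.55,-0.02,0,1]]';python3 -m pendant '[[0,-0.15,0,0,1],[0,-0.3,0,0,1],[-0.005,-0.45,0,0,1],[-0.005,-0.6,0,0,1]]'
```

```text
clock: 14.55
position: [0.5803, -0.0281, 0.0503]
ee_rot: [0.061, 0.998, 0.0, -0.0]
ft_force: [0.6, 0.6, -3.7]
grip_width: 0.155
clock: 15.05
position: [0.5776, -0.0517, 0.0503]
ee_rot: [0.061, 0.998, 0.0, -0.0]
ft_force: [0.4, 0.9, -5.1]
grip_width: 0.154
```

```bash
python3 -m pendant '[[0,-0.15,0,0,1],[0,-0.3,0,0,1],[-0.005,-0.45,0,0,1],[-0.005,-0.6,0,0,1],[-0.005,-0.7,0,0,1]]';python3 -m pendant '[[0,0,0,0,1],[0,0,0,0,1]]'; python3 - <<'E'
from h import *
c=get_calibration("wrist");im,d=camera("wrist"); cv2.imwrite("pics/w8.png",im[:,:,::-1])
E
```

```text
clock: 15.68
position: [0.5745, -0.0795, 0.0504]
ee_rot: [0.061, 0.998, 0.0, 0.0]
ft_force: [0.4, 0.3, -4.2]
grip_width: 0.155
clock: 15.92
position: [0.5745, -0.0791, 0.0504]
ee_rot: [0.061, 0.998, 0.0, 0.0]
ft_force: [0.7, 0.6, -2.8]
grip_width: 0.16
```

View pics/w8.png

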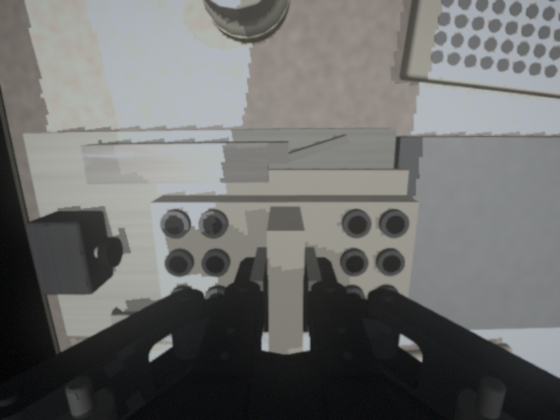

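The tray is under the lips, with the nose at column 152 and the buffer tip at about (122,250). Next I feel forward in small steps.

```bash
python3 -m pendant '[[0,-0.05,0,0,1],[0,-0.1,0,0,1],[0,-0.15,0,0,1],[0,-0.15,0,0,1]]';python3 -m pendant '[[0,-0.04,0,0,1],[0,-0.08,0,0,1],[0,-0.08,0,0,1]]'
```

```text
clock: 16.48
position: [0.5737, -0.0855, 0.0504]
ee_rot: [0.061, 0.998, -0.0, 0.0]
ft_force: [0.1, -1.2, -3.3]
grip_width: 0.158
clock: 16.85
position: [0.5733, -0.0885, 0.0504]
ee_rot: [0.061, 0.998, -0.0, 0.0]
ft_force: [0.1, 0.1, -2.5]
grip_width: 0.155
```

```bash
python3 -m pendant '[[0,-0.025,0,0,1],[0,-0.05,0,0,1],[0,-0.05,0,0,1]]'
```

```text
clock: 17.23
position: [0.5731, -0.0903, 0.0504]
ee_rot: [0.061, 0.998, 0.0, 0.0]
ft_force: [0.9, 1.0, -3.3]
grip_width: 0.162
```

```bash
python3 -m pendant '[[0,-0.025,0,0,1],[0,-0.05,0,0,1],[0,-0.05,0,0,1]]'; python3 - <<'E'
from h import *
c=get_calibration("wrist");im,d=camera("wrist"); cv2.imwrite("pics/w9.png",cv2.resize(im[180:330,0:200,::-1],None,fx=4,fy=4,interpolation=cv2.INTER_CUBIC))
E
```

```text
clock: 17.6
position: [0.5728, -0.0924, 0.0504]
ee_rot: [0.061, 0.998, -0.0, 0.0]
ft_force: [-0.1, 0.8, -2.7]
grip_width: 0.155
```

View pics/w9.png

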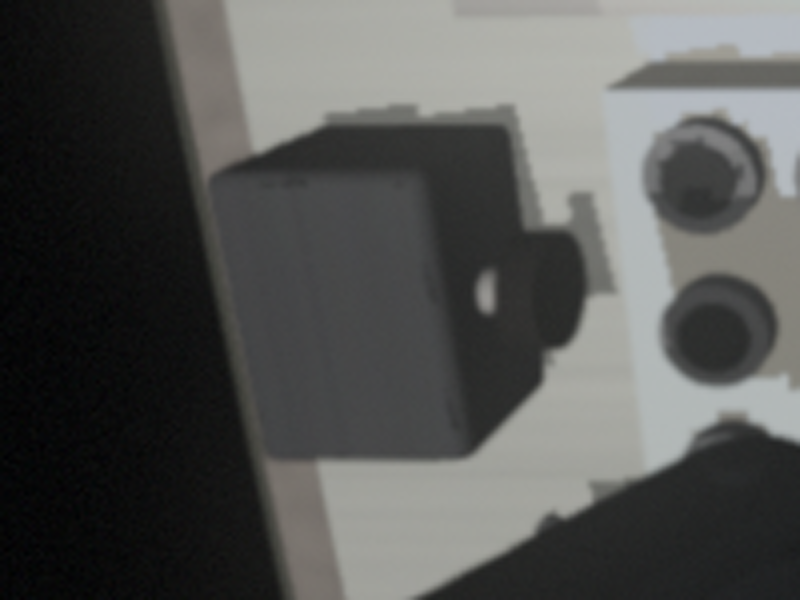

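```bash
python3 -m pendant '[[0,0,0.015,0,1],[0,0,0.015,0,1]]'; python3 -m pendant '[[0,-0.025,0.015,0,1],[0,-0.05,0.015,0,1],[0,-0.05,0.015,0,1]]';python3 -m pendant '[[0,-0.025,0,0,1],[0,-0.025,0,0,1]]'
```

```text
clock: 17.9
position: [0.5728, -0.0926, 0.05]
ee_rot: [0.061, 0.998, -0.0, 0.0]
ft_force: [-2.3, -0.7, 2.3]
grip_width: 0.157
clock: 18.27
position: [0.5729, -0.0927, 0.0498]
ee_rot: [0.061, 0.998, 0.001, 0.0]
ft_force: [-4.2, 5.0, 8.7]
grip_width: 0.157
clock: 18.52
position: [0.5731, -0.0933, 0.0498]
ee_rot: [0.06, 0.998, 0.001, 0.0]
ft_force: [-1.7, 6.5, 6.9]
grip_width: 0.158
```

```bash
python3 -m pendant '[[0,-0.025,0,0,1],[0,-0.025,0,0,1]]'
```

```text
clock: 18.77
position: [0.5733, -0.0943, 0.0498]
ee_rot: [0.06, 0.998, 0.001, 0.001]
ft_force: [-1.4, 6.6, 4.8]
grip_width: 0.154
```

```bash
python3 -m pendant '[[0,-0.025,0,0,1],[0,-0.025,0,0,1]]'
```

```text
clock: 19.02
position: [0.5733, -0.0954, 0.0499]
ee_rot: [0.06, 0.998, 0.001, 0.001]
ft_force: [-0.7, 5.7, 4.9]
grip_width: 0.157
```

```bash
python3 -m pendant '[[0,0,-0.012,0,1],[0,0,-0.012,0,1]]'; python3 -m pendant '[[0,-0.025,0,0,1],[0,-0.025,0,0,1]]'
```

```text
clock: 19.27
position: [0.5727, -0.0966, 0.0499]
ee_rot: [0.061, 0.998, 0.0, 0.0]
ft_force: [1.3, 4.3, 2.2]
grip_width: 0.157
clock: 19.52
position: [0.5724, -0.098, 0.0498]
ee_rot: [0.061, 0.998, 0.0, 0.0]
ft_force: [1.5, 5.0, 3.3]
grip_width: 0.156
```

```bash
python3 -m pendant '[[0,-0.025,0,0,1],[0,-0.025,0,0,1]]'
```

```text
clock: 19.77
position: [0.5723, -0.0989, 0.0498]
ee_rot: [0.061, 0.998, 0.0, 0.0]
ft_force: [1.2, 5.3, 4.1]
grip_width: 0.156
```

```bash
python3 -m pendant '[[0,-0.025,0,0,1],[0,-0.025,0,0,1]]'
```

```text
clock: 20.02
position: [0.5721, -0.0999, 0.0498]
ee_rot: [0.061, 0.998, 0.0, 0.0]
ft_force: [1.0, 4.7, 4.0]
grip_width: 0.157
```

```bash
python3 -m pendant '[[0,-0.025,0,0,1],[0,-0.025,0,0,1]]';python3 - <<'E'
from h import *
c=get_calibration("wrist");im,d=camera("wrist"); cv2.imwrite("pics/w10.png",cv2.resize(im[180:330,0:200,::-1],None,fx=4,fy=4,interpolation=cv2.INTER_CUBIC))
E
```

```text
clock: 20.27
position: [0.572, -0.1008, 0.0498]
ee_rot: [0.061, 0.998, 0.0, 0.0]
ft_force: [0.1, 5.2, 4.9]
grip_width: 0.156
```

View pics/w10.png

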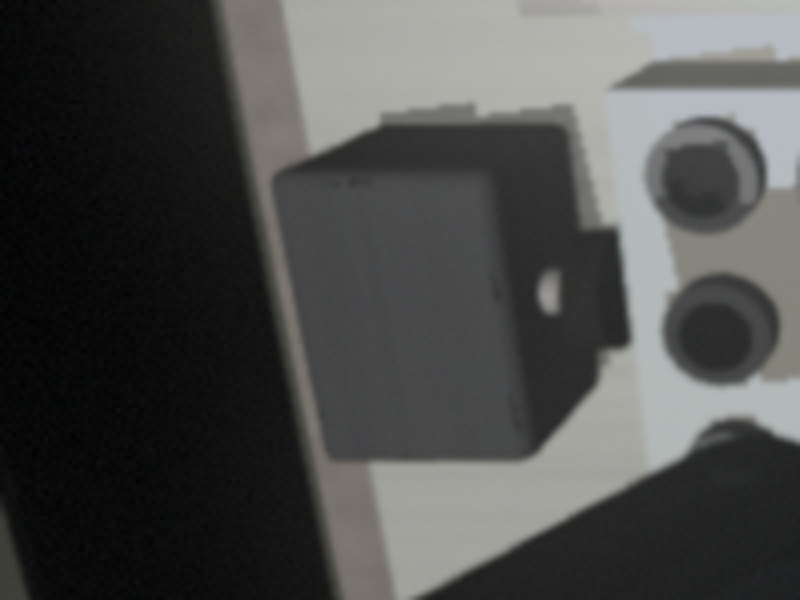

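```bash
python3 -m pendant '[[0,-0.025,0,0,1],[0,-0.025,0,0,1]]'
```

```text
clock: 20.58
position: [0.5719, -0.1019, 0.0498]
ee_rot: [0.061, 0.998, 0.0, 0.0]
ft_force: [1.0, 4.0, 4.4]
grip_width: 0.162
```

```bash
python3 -m pendant '[[0,-0.025,0,0,1],[0,-0.025,0,0,1]]'
```

```text
clock: 20.82
position: [0.5718, -0.1028, 0.0498]
ee_rot: [0.061, 0.998, 0.0, 0.0]
ft_force: [0.6, 5.5, 4.5]
grip_width: 0.156
```

```bash
python3 -m pendant '[[0,-0.025,0,0,1],[0,-0.025,0,0,1]]'
```

```text
clock: 21.08
position: [0.5716, -0.1038, 0.0499]
ee_rot: [0.061, 0.998, 0.0, 0.0]
ft_force: [0.2, 5.1, 3.5]
grip_width: 0.158
```

```bash
python3 -m pendant '[[0,-0.025,0,0,1],[0,-0.025,0,0,1]]'
```

```text
clock: 21.32
position: [0.5715, -0.1048, 0.0498]
ee_rot: [0.061, 0.998, 0.0, 0.0]
ft_force: [0.1, 4.4, 4.7]
grip_width: 0.16
```

```bash
python3 -m pendant '[[0,-0.025,0,0,1],[0,-0.025,0,0,1]]'
```

```text
clock: 21.58
position: [0.5714, -0.1057, 0.0499]
ee_rot: [0.061, 0.998, 0.0, 0.0]
ft_force: [0.9, 5.7, 4.3]
grip_width: 0.157
```

```bash
python3 -m pendant '[[0,-0.02,0,0,1],[0,-0.02,0,0,1]]'
```

```text
clock: 21.82
position: [0.5714, -0.1059, 0.0498]
ee_rot: [0.061, 0.998, 0.001, 0.0]
ft_force: [0.6, 6.7, 4.6]
grip_width: 0.156
```

```bash
python3 -m pendant '[[0,-0.015,0,0,1],[0,-0.015,0,0,1]]'
```

```text
clock: 22.08
position: [0.5713, -0.1061, 0.0498]
ee_rot: [0.061, 0.998, 0.001, 0.0]
ft_force: [1.3, 8.5, 5.4]
grip_width: 0.157
```

```bash
python3 -m pendant '[[0,-0.015,0,0,1],[0,-0.015,0,0,1]]'
```

```text
clock: 22.32
position: [0.5713, -0.1063, 0.0499]
ee_rot: [0.06, 0.998, 0.001, 0.0]
ft_force: [-0.2, 9.5, 4.4]
grip_width: 0.157
```

```bash
python3 -m pendant '[[0,-0.015,0,0,1],[0,-0.015,0,0,1]]'
```

```text
clock: 22.58
position: [0.5713, -0.1066, 0.0498]
ee_rot: [0.06, 0.998, 0.001, 0.0]
ft_force: [1.2, 11.1, 5.7]
grip_width: 0.152
```

```bash
python3 -m pendant '[[0,-0.015,0,0,1],[0,-0.03,0,0,1],[0,-0.03,0,0,1]]'
```

```text
clock: 22.95
position: [0.5712, -0.107, 0.0498]
ee_rot: [0.06, 0.998, 0.002, 0.0]
ft_force: [1.5, 12.5, 6.1]
grip_width: 0.16
```

```bash
python3 -m pendant '[[0,-0.015,0,0,1],[0,-0.015,0,0,1],[0,-0.015,0,0,1],[0,-0.015,0,0,1]]'; python3 - <<'E'
from h import *
c=get_calibration("wrist");im,d=camera("wrist"); cv2.imwrite("pics/w11.png",im[:,:,::-1])
E
```

```text
clock: 23.45
position: [0.5712, -0.1073, 0.0498]
ee_rot: [0.06, 0.998, 0.002, 0.0]
ft_force: [0.9, 14.0, 5.9]
grip_width: 0.159
```

View pics/w11.png

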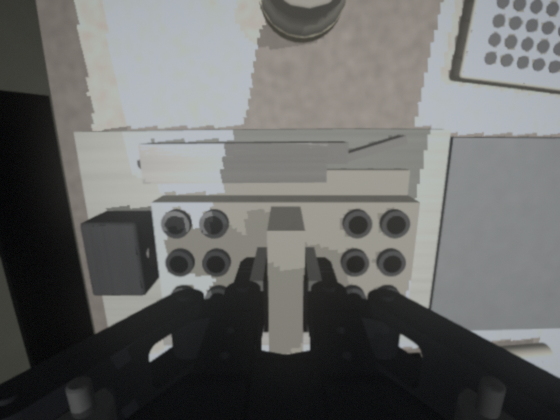

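Holding at about 14 N in total, of which about 9 N is on the buffer and 5 N is sliding friction. I open very slowly so that the tray settles quasi-statically against the spring.

```bash
python3 -m pendant '[[0,0,0,0,0.86],[0,0,0,0,0.85],[0,0,0,0,0.845],[0,0,0,0,0.84],[0,0,0,0,0.835]]' 20; python3 -m pendant '[[0,0,0,0,0.83],[0,0,0,0,0.825],[0,0,0,0,0.82],[0,0,0,0,0.815],[0,0,0,0,0.81]]'
```

```text
clock: 24.12
position: [0.5711, -0.1074, 0.0498]
ee_rot: [0.06, 0.998, 0.002, 0.0]
ft_force: [0.0, 13.6, 7.0]
grip_width: 0.165
clock: 24.75
position: [0.571, -0.1085, 0.0498]
ee_rot: [0.06, 0.998, 0.001, 0.0]
ft_force: [1.0, 10.9, 5.2]
grip_width: 0.187
```

```bash
python3 -m pendant '[[0,0,0,0,0.805],[0,0,0,0,0.80],[0,0,0,0,0.795],[0,0,0,0,0.79],[0,0,0,0,0.785]]' 
```

```text
clock: 25.38
position: [0.5709, -0.1094, 0.0497]
ee_rot: [0.061, 0.998, 0.001, 0.0]
ft_force: [0.6, 7.0, 4.2]
grip_width: 0.216
```

Quasi-static release works as intended, with the force falling gently. I continue.

```bash
python3 -m pendant '[[0,0,0,0,0.78],[0,0,0,0,0.775],[0,0,0,0,0.77],[0,0,0,0,0.765],[0,0,0,0,0.76]]'; python3 -m pendant '[[0,0,0,0,0.755],[0,0,0,0,0.75],[0,0,0,0,0.745],[0,0,0,0,0.74],[0,0,0,0,0.735]]' ; python3 -m pendant '[[0,0,0,0,0.73],[0,0,0,0,0.725],[0,0,0,0,0.72],[0,0,0,0,0.71],[0,0,0,0,0.7]]' 
```

```text
clock: 26.0
position: [0.5708, -0.1102, 0.0497]
ee_rot: [0.061, 0.998, 0.0, 0.0]
ft_force: [1.9, 4.9, 2.6]
grip_width: 0.238
clock: 26.62
position: [0.5706, -0.1108, 0.0496]
ee_rot: [0.061, 0.998, -0.0, 0.0]
ft_force: [1.8, 2.0, 1.3]
grip_width: 0.266
clock: 27.25
position: [0.5703, -0.1108, 0.0494]
ee_rot: [0.061, 0.998, -0.0, -0.0]
ft_force: [0.2, 0.4, -0.2]
grip_width: 0.296
```

```bash
python3 -m pendant '[[0,0,0,0,0.6],[0,0,0,0,0.5],[0,0,0,0,0.5],[0,0,-0.2,0,0.5],[0,0,-0.6,0,0.5]]'; python3 -m pendant '[[0,0,-0.6,0,0.5],[0,0,-1.4,0,0.5],[0,0,-2.2,0,0.5],[0,0,-3,0,0.5],[0,0,-3,0,0.5]]' ;python3 - <<'E'
from h import *
c=get_calibration("wrist");im,d=camera("wrist"); cv2.imwrite("pics/w12.png",im[:,:,::-1]);P=cloud(c,d);np.save("pics/w12c.npy",P)
im,d=camera("scene"); cv2.imwrite("pics/s12.png",cv2.resize(im[150:330,140:340,::-1],None,fx=3.3,fy=3.3))
print(manip.get_obs()['position'])
E
```

```text
clock: 27.88
position: [0.5703, -0.1105, 0.0742]
ee_rot: [0.061, 0.998, -0.0, -0.0]
ft_force: [-0.4, 0.0, -0.4]
grip_width: 0.499
clock: 28.5
position: [0.5721, -0.1109, 0.1975]
ee_rot: [0.061, 0.998, 0.0, 0.003]
ft_force: [0.1, 0.3, -0.2]
grip_width: 0.505
[ 0.5706189  -0.11050161  0.19424447]
```

View pics/w12.png

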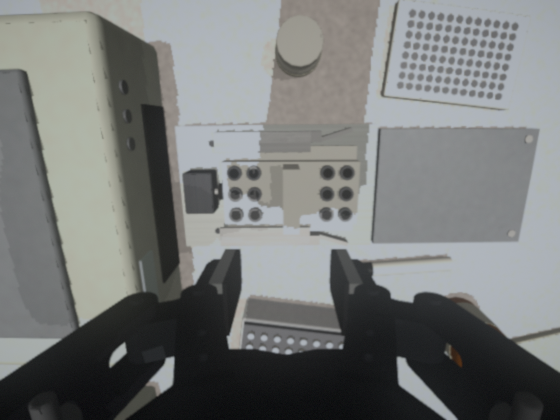

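View pics/s12.png

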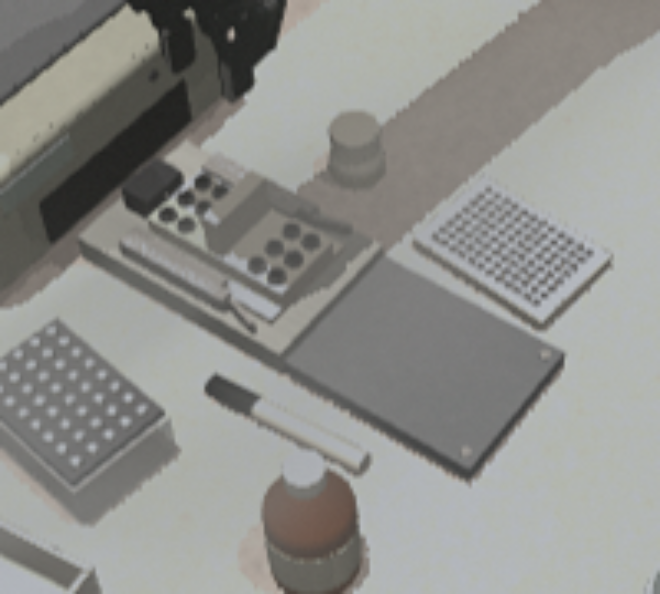

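```bash
python3 - <<'E'
import cv2,numpy as np
im=cv2.imread("pics/w12.png")
cv2.imwrite("pics/w12a.png",cv2.resize(im[150:240,175:295],None,fx=6.5,fy=6.5,interpolation=cv2.INTER_CUBIC))
P=np.load("pics/w12c.npy")
md=lambda a,b,c,d:np.median(P[b:d,a:c,2]).round(4)
print("block z nose side",md(262,170,280,220),"tail side",md(305,170,318,220),"rib",md(285,175,297,215),"dock",md(390,150,500,220))
E
```

```text
block z nose side 0.0465 tail side 0.0465 rib 0.0826 dock 0.0204
```

View pics/w12a.png

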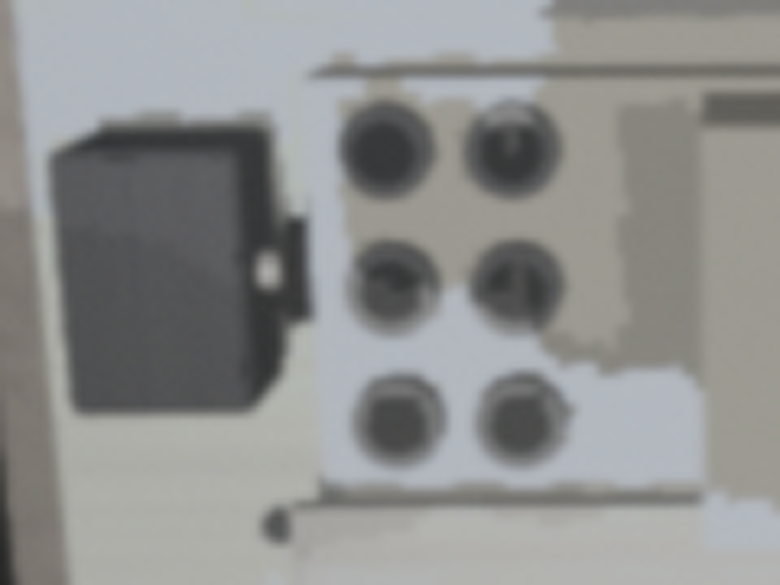

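The tray is level: the block top is at 46.5 mm at both nose and tail, and the rib top at 82.6 mm. The buffer (300,270) meets the nose with no visible gap, so I hand in.

```bash
python3 - <<'E'
from h import *
print(hand_in())
E
```

```text
the job is handed in; nothing more can be done
None
```

The tray is loaded: it lies flat under the lips against the buffer, released, and I handed the job in at about 29 s of the 72 s allowed. No verdict was reported.

**What I did**
1. I gripped the rib, squared the tray up by about 2.5° and slid it to 5 mm short of the dock's edge.
2. I carried it level over the step, about 6 mm above the dock, because the pendant cannot tilt the tool. I then set the nose about 30 mm onto the carrier and let the tail down onto the dock. The wrist and scene pictures showed it bridging the step.
3. I gripped it again, levelled it and moved it in under the lips. It was first held about 1 mm or less above the floor, then lowered for the last 14 mm. No jamming force showed.
4. I pressed it to about 14 N at the wrist and opened the fingers slowly so the spring did not kick it back. I take about 9 N of that to be on the buffer, because about 5 N was sliding friction.

**Last checks**
- **Level:** depth gave 46.5 mm for the block top at both nose and tail, and 82.6 mm for the rib top. Both fit a tray flat on a floor about 4.2 mm above the dock.
- **Contact:** the close-up shows no gap between nose and buffer. I could not measure the remaining contact force after letting go.
- **Bystanders:** none appeared disturbed in the pictures, but I did not measure their positions.

**Departure from the task:** "without picking it up" was not strictly kept. The tray was fully off the surface during the 6 mm lift over the step and again before going under the lips. It stayed within the 15 mm limit throughout.

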